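Fold out the crank grip and clamp the concrete core

ROBOT

A 7-joint arm with a two-finger parallel gripper is mounted at the origin on the work surface. World frame = base frame: x ahead of the robot, y to its left, z up, the work surface at z = 0. Lengths are in m, angles in rad, forces in N, time in s.
With the tool pointing down it reaches from about 0.4 to 0.925 m from the base axis. Payload 4.1 kg.
Tool frame: the origin (TCP) lies midway between the tips of the shut fingers; the grasp point (between the pads) lies 19 mm behind it; z points along the fingers, y is the direction in which the jaws open and shut (so a half turn about z gives the same grasp; the last joint's range is limited). The gripper opens to 85 mm and grips with 20 to 120 N. Pads are 22 mm wide; open, the fingers measure 114 mm over their backs; the gripper's body (76 mm by 85 mm) begins 54 mm behind the grasp point. The pads swing forward as they close: fully open they stand 13 mm farther back than shut.
Start: joints at [-1.358, 0.398, 0.045, 1.537, -0.019, 1.207, -0.051], TCP at [0.199, 0.619, 0.231] pointing down, gripper open.
Joint ranges: [-2.82, 2.82], [-0.49, 2.23], [-1.37, 1.46], [0, 2.46], [-1.36, 4.5], [0.23, 2], [-2.94, 2.94]. Speed limits (rad/s): [2.57, 2.57, 3.14, 3.14, 3.14, 3.14, 3.14].

INTERFACE

Orientations are given as a unit quaternion [w, x, y, z].
In Python, from cell import bot, snapshot, get_calibration, workorder, nets gives the robot as it stands.
- The arm moves only by the shell command python3 -m creep 'ROWS' [OPENING] [FORCE]. ROWS is JSON, a list of rows, each an object with "dp": the shift along the tool's x, y, z in cm, a list of three; "spin": the turn about the tool's z in rad. In form: [{"dp": [dx, dy, dz], "spin": spin}, ...]. A call has 1 to 8 rows; each row shifts and turns the commanded pose from where the row before left it, along the tool's axes as they then stand; what a row does not reach is not made up. A row lasts 1/12 s, in which the tool goes at most 41.7 mm and 7.16 degrees, less where a joint would pass 70% of its speed; a pose out of reach is approached as far as the arm can. A call with a gripper value outside its range is refused whole. OPENING is the opening in per cent of the stroke, from 0 (shut) to 100 (fully open), set as the call begins (- or left out, the last holds). The fingers move at their own pace and stop on an object; FORCE is the grip in N (left out, the last holds). Time passes only in rows, so rows that do not move let the fingers close. It gives the time, the measured TCP pose, the force and the opening at its end, in the units of the state.
- bot.observe(): the state, without advancing time (a new reading comes with each control period).
- snapshot(name): name is "side" or "top" or "wrist"; returns the picture (400x640x3 uint8, blue, green, red); there is no depth.
- get_calibration(name): a dict with "intrinsics" (3x3 intrinsics, pixels), "pose" (4x4, takes a point from camera to world coordinates); the wrist camera has in their place "mount" (4x4, takes a point from camera to tool coordinates, whose origin is the TCP and whose axes are the flange's). Camera axes: x right, y up, looking along -z (the intrinsics and any distortion apply to the point x, -y, -z); pixel columns grow to the right and rows downward; lengths in m; the calibration is good to about 2 mm. A picture is of the moment at which its call begins: read the wrist's pose just before it. get_calibration takes no time and is no camera call.
- workorder.job_done(): hands the job in, once; it reports no verdict.
Trained networks look in the newest picture that a camera, given by its name, has taken for a name from the list of things; names that differ only in an ending like _2 or _b are one class to them, and where a whole thing is asked for, a point or a joint stands for the part that bears it (a point fixed in the world has none). Each returns a list of dicts, best first, with "confidence" (0 to 1); they miss things now and then, are a little off and sometimes report something else, mostly with a low value. They report only what shows in the picture. A call takes as long as a camera call. They do not tell look-alikes from the thing itself.
- nets.look_for(query, camera): "centre" ([x, y, z] in m, in world coordinates, good to about 4 mm: the middle of the surface that is visible of it).
- nets.outline_of(query, camera): "mask" (400x640 bool, what is visible of it).
The state is a dict: "t": time; "qpos": joint angles; "joint_vel": joint speeds; "joint_efforts": joint torques, N m; "tool_pos": TCP position; "tool_rot": TCP orientation; "wrist_force": force on the tool from outside, world axes, zero at the start; "ft_torque": the same for the moment, N m; "gripper_width": finger opening in m.
Only numpy, scipy, OpenCV 4.12 (cv2) and the standard library are available. Lean on these libraries where they do the work, as an engineer would, in place of code of your own. Each camera call takes 0.05 s, during which the arm holds its last target.

TASK

Swing the red grip of the folding crank on the green sample clamp all the way up to its upright working position, and only then crank clockwise (seen from above) until the jaws hold the concrete core firmly, with at least about 15 N and never as much as 60 N: stop as soon as the crank turns distinctly heavier. Move the jaw only with the crank, leave the core standing upright in the clamp with the grip left upright, let go, and leave the other things on the table alone.

Things in the scene. Friction and masses are not known exactly. Their poses are not given: they have to be found in the camera images.
- clamp: The sample clamp, bolted to the table: dark steel base plate 180 x 350 x 12 mm, green gear housing 110 x 110 mm, 100 mm high, crank on top. Origin on the table under the crank's vertical axis; z up; y points from the housing to the jaws (base plate from y -80 to +270 mm). Jaws and backstop stay under 70 mm above the table.
- axis (a point): Point on the crank's vertical axis at the middle of the crank arm's thickness, 126 mm above the table.
- crank (a joint): Crank angle, rad, grows clockwise from above; closes the jaw 12 mm per rad; range -1.6 to 6.6. At 0 the arm points along the clamp's +x, at 1.57 along its -y. Self-locking up to about 50 N on the jaws. Unloaded it takes 6 to 8 N at the upright grip; every 10 N of jaw force adds about 1.5 N. From the start it is 1.7 to 5.3 rad until the core is touched on both sides.
- pivot (a point): Middle of the horizontal hinge pin of the folding grip, at the outer end of the steel crank arm (20 mm wide, 10 mm thick): 80 mm from the crank's axis, 144 mm above the table. The pin lies across the arm; the grip swings in the vertical plane along the arm.
- handle (a joint): Fold angle of the grip in rad: 0 folded flat over the crank arm and pointing from the pivot back to the crank's axis, 1.57 upright at its stop. Stiff hinge (0.15 N m), it stays at any angle; it may start slightly raised (up to 0.25).
- grip_end (a point): Centre of the free end face of the red grip, 66 mm from the pivot. The grip is a red plastic cylinder 22 mm in diameter, from 14 to 66 mm from the pivot, that spins freely about its own length, so it can be held at constant heading while cranking. It lies 2 mm above the arm when folded; beside it is free space.
- jaw: The moving jaw, green with a black rubber face 80 mm wide, 46 mm high, slid along the clamp's y by the crank. Its origin is 20 mm behind the rubber face, which is at the clamp's y = 90 mm at crank 0. The fixed backstop jaw beyond the core is adjustable and not measured: its 12 mm rubber cushion (10 N per mm) faces the core at y 192 to 212 mm.
- core: Concrete core sample with a white coating on top, a cylinder 70 mm in diameter and 60 mm high, about 0.5 kg, standing loose on the base plate between the jaws. Origin at the centre of its underside, z along its length.
- collar: Steel collar 32 mm across, 10 mm high, lying on the base plate. Leave alone.
- dolly: Aluminium test dolly 32 mm across, 22 mm high, standing on the base plate. Leave alone.
- bottle: White bottle with green label, 64 mm across, 190 mm high. Leave alone.
- cartridge: White cartridge with nozzle, 48 mm across, 195 mm high. Leave alone.
- cup: Red cup 76 mm across, 70 mm high. Leave alone.
- screwdriver: Screwdriver lying on the table. Leave alone.
- pipe: Short upright piece of white pipe, 90 mm across, 160 mm high. Leave alone.
Not all that is in view belongs to the job. Leave any blue look-alike of the core alone.

How it is judged:
By the outcome, as a careful person would: the job done as asked, in the order asked, and still so for the second after the job is handed in, with the robot touching nothing.
It also fails if it takes over 72 s, if anything falls off the work surface, if the arm or the gripper's body presses on something with over 40 N, if the wrist force passes 120 N, or if a joint passes its speed limit or range.

## Working session

There is one attempt and no reset: what is moved stays moved. The work goes in short steps, Python scripts to look and compute and a shell command to move; the robot and the scene stay as the last step left them, time stands still between calls to the robot, and variables do not carry over. Pictures are saved under pics/ and viewed, and the job is handed in when it is done.

```bash
ls; mkdir -p pics
python3 - <<'E'
from cell import bot, snapshot, get_calibration, workorder, nets
import cv2
s=bot.observe()
for k,v in s.items(): print(k,v)
for c in ("side","top","wrist"):
    im=snapshot(c); cv2.imwrite(f"pics/{c}0.png",im)
    print(c,get_calibration(c))
for q in ("clamp","axis","pivot","grip_end","core","jaw"):
    for c in ("top","side"):
        r=nets.look_for(q,c); print(q,c,[( [round(x,3) for x in d["centre"]],round(d["confidence"],2)) for d in r[:3]])
print(bot.observe()["t"])
E
```

```text
pics
t 0.0
qpos [-1.3580206   0.39918909  0.0450214   1.5378756  -0.01868191  1.20691584
 -0.05072655]
joint_vel [ 0.00097973 -0.00079694  0.00050832 -0.00021932 -0.00092739  0.00059245
  0.00047621]
joint_efforts [ 7.59549948e-04 -4.75136411e+01  1.36498399e+00 -2.54222327e+01
  1.15200397e-02  9.70823807e-03 -1.13090763e-05]
tool_pos [0.19916916 0.6180636  0.23026707]
tool_rot [-7.92458692e-05  1.55206032e-01  9.87881633e-01 -9.80253801e-04]
wrist_force [-0.76061914 -0.34111521 -0.43303166]
ft_torque [-0.06064483 -0.01740199 -0.03327839]
gripper_width 0.0855771054243352
side {'intrinsics': array([[412.57624944,   0.        , 323.500979  ],
       [  0.        , 412.57624944, 200.1245298 ],
       [  0.        ,   0.        ,   1.        ]]), 'pose': array([[ 0.9500859 ,  0.15950471, -0.2681325 ,  0.22593816],
       [-0.31191365,  0.50443408, -0.80514355, -0.84940223],
       [ 0.00683099,  0.84858971,  0.52900741,  0.66319341],
       [ 0.        ,  0.        ,  0.        ,  1.        ]])}
top {'intrinsics': array([[452.99851641,   0.        , 321.34501706],
       [  0.        , 
[... 777 characters left out ...]
      [ 0.00000000e+00,  0.00000000e+00,  0.00000000e+00,
         1.00000000e+00]])}
clamp top [([0.574, -0.042, 0.014], 0.8)]
clamp side [([0.564, -0.141, 0.036], 0.84)]
axis top [([0.574, -0.045, 0.011], 0.84)]
axis side [([0.566, -0.139, 0.035], 0.83)]
pivot top [([0.609, -0.119, 0.146], 0.81)]
pivot side [([0.62, -0.133, 0.13], 0.85)]
grip_end top [([0.628, -0.127, 0.154], 0.52)]
grip_end side [([0.623, -0.135, 0.153], 0.56)]
core top [([0.572, 0.039, 0.072], 0.83), ([0.555, 0.244, 0.058], 0.81), ([0.377, -0.008, 0.061], 0.65)]
core side [([0.561, 0.226, 0.044], 0.91), ([0.412, 0.069, 0.06], 0.81), ([0.371, -0.033, 0.048], 0.77)]
jaw top []
jaw side [([0.546, -0.024, 0.051], 0.39)]
0.75
```

View pics/top0.png

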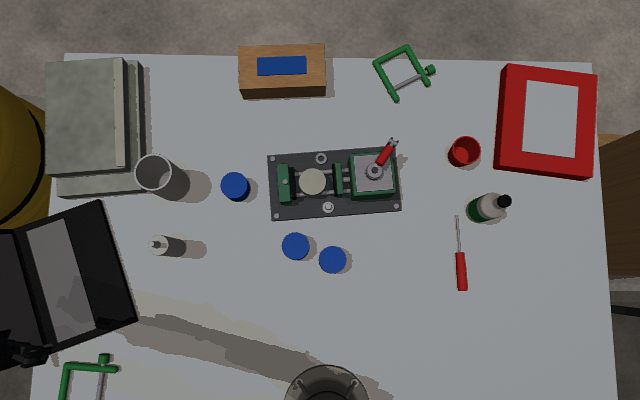

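View pics/side0.png

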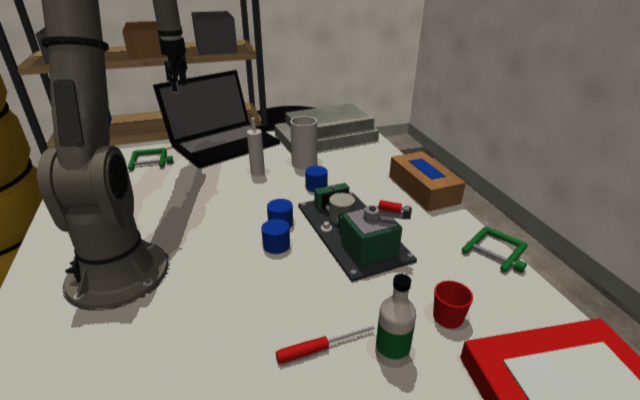

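Run:
```python
import cv2
a=cv2.imread('pics/top0.png')[130:310,230:430]
cv2.imwrite('pics/top0c.png',cv2.resize(a,None,fx=3.3,fy=3.3,interpolation=cv2.INTER_CUBIC)[:600,:800])
a=cv2.imread('pics/side0.png')[100:280,300:530]
cv2.imwrite('pics/side0c.png',cv2.resize(a,None,fx=3.3,fy=3.3,interpolation=cv2.INTER_CUBIC)[:600,:800])
```

```text
(no output)
```

View pics/top0c.png

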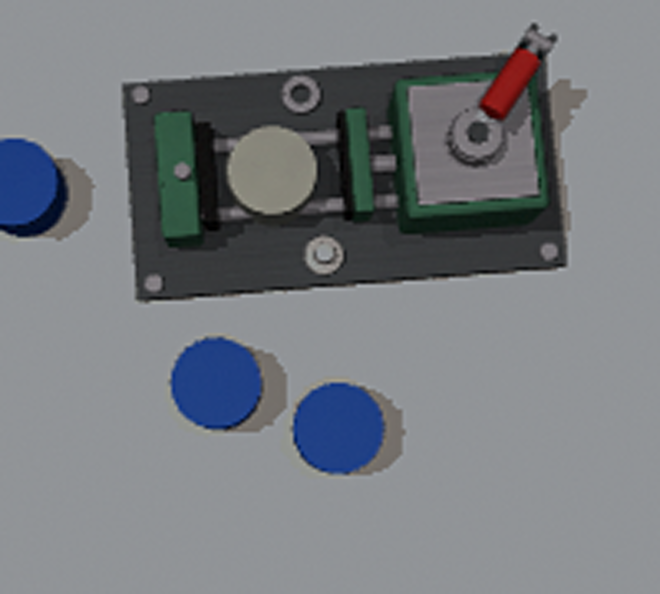

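View pics/side0c.png

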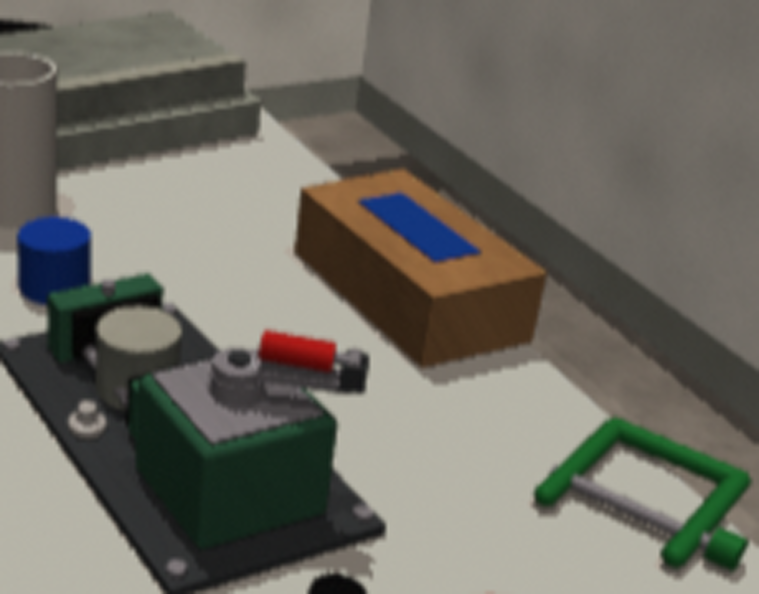

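Top view: clamp base plate at px (268–401,147–220) with the jaws to the left (world +y). The red grip lies folded over the arm, with the hub near (375,172) and the hinge near (394,142). The core candidates are white (312,182), which is between the jaws and has the white top, so it is the one meant. The blue ones at (235,186), (295,246) and (332,260) are look-alikes and the crop confirms this. The red cup, red screwdriver and green G-clamps are unrelated.

```bash
cat > h.py <<'E'
import numpy as np, cv2
from cell import bot, snapshot, get_calibration, workorder, nets
def ray(c,uv):
    K=get_calibration(c)
    P=K['pose']; k=K['intrinsics']
    d=np.array([(uv[0]-k[0,2])/k[0,0],-(uv[1]-k[1,2])/k[1,1],-1.0])
    return P[:3,3],P[:3,:3]@d
def onz(c,uv,z):
    o,d=ray(c,uv); return o+d*(z-o[2])/d[2]
def proj(c,p):
    K=get_calibration(c);P=K['pose'];k=K['intrinsics']
    q=P[:3,:3].T@(np.asarray(p)-P[:3,3]); return np.array([k[0,2]+k[0,0]*q[0]/-q[2],k[1,2]-k[1,1]*q[1]/-q[2]])
def full(p,s=3.3,o=(230,130)): return (p[0]/s+o[0]-.35,p[1]/s+o[1]-.35)
E
python3 - <<'E'
from h import *
cs=[onz('top',full(p),0.012)[:2] for p in [(123,83),(545,52),(566,266),(138,300)]]
for c in cs: print(c.round(4))
# model: corners clamp (x,y): (+.09,.27),(+.09,-.08),(-.09,-.08),(-.09,.27)
m=np.array([(.09,.27),(.09,-.08),(-.09,-.08),(-.09,.27)]);W=np.array(cs)
mc,wc=m-m.mean(0),W-W.mean(0)
th=np.arctan2((mc[:,0]*wc[:,1]-mc[:,1]*wc[:,0]).sum(),(mc*wc).sum())
R=np.array([[np.cos(th),-np.sin(th)],[np.sin(th),np.cos(th)]])
t=W.mean(0)-R@m.mean(0)
print("theta",th,"origin",t,"res",(W-(m@R.T+t)).round(4))
im=snapshot('top')
for q in ('clamp','handle','pivot','grip_end','core','jaw'):
  for c in ('top','side'):
    if c=='side' and q=='clamp': snapshot('side')
    r=nets.outline_of(q,c)
    for d in r[:1]:
        M=d['mask'];ys,xs=np.nonzero(M);print(q,c,round(d['confidence'],2),M.sum(),xs.min(),xs.max(),ys.min(),ys.max())
# red mask for grip
for c in('top','side'):
    im=snapshot(c).astype(int)
    M=(im[...,2]>110)&(im[...,1]<60)&(im[...,0]<70)
    x0,x1,y0,y1=((365,405,130,185) if c=='top' else (370,415,195,220))
    ys,xs=np.nonzero(M[y0:y1,x0:x1]);ys+=y0;xs+=x0
    pts=np.stack([xs,ys],1).astype(np.float32);r=cv2.minAreaRect(pts);print(c,len(pts),r, pts.mean(0))
    print(cv2.boxPoints(r))
print("hub top@.135", onz('top',full((478,134)),.135))
print("axis proj", proj('top',[*t,.14]))
E
```

```text
[0.6579 0.1682]
[ 0.6897 -0.1799]
[ 0.5111 -0.1949]
[0.4788 0.1509]
theta 0.09170013878445891 origin [ 0.5930838  -0.10852274] res [[-0.0001 -0.0004]
 [-0.0004  0.0001]
 [ 0.0004  0.0016]
 [ 0.0001 -0.0012]]
clamp top 0.67 6843 268 400 140 220
clamp side 0.67 5728 298 416 192 281
handle top 0.56 212 376 395 140 165
handle side 0.77 269 379 409 201 212
pivot top 0.88 472 367 398 136 177
pivot side 0.95 619 364 410 201 219
grip_end top 0.46 198 376 393 145 165
grip_end side 0.68 217 378 401 200 212
core top 0.97 698 221 250 172 201
core side 0.95 545 267 292 199 226
jaw top 0.87 415 331 349 162 197
top 141 ((384.34613037109375, 153.73077392578125), (6.933752059936523, 20.246557235717773), 33.690067291259766) [384.30496 153.79433]
[[375.84613 160.23077]
 [387.0769  143.38461]
 [392.84613 147.23077]
 [381.61536 164.07693]]
side 114 ((389.8077087402344, 204.4615478515625), (21.768890380859375, 5.295135974884033), 11.309932708740234) [390.0614  204.57895]
[[378.61542 204.9231 ]
 [379.65387 199.73077]
 [401.      204.     ]
 [399.96155 209.19232]]
hub top@.135 [ 0.59174076 -0.10776604  0.135     ]
axis proj [375.07685217 169.26588155]
```

```bash
cat >> h.py <<'E'
TH=0.0917; ORG=np.array([0.5925,-0.1082])
def grip_pts(a,h,dx=0,dy=0):
    hd=TH-a; u=np.array([np.cos(hd),np.sin(hd),0]); z=np.array([0,0,1.]); v=np.cross(z,u)
    piv=np.array([ORG[0]+dx,ORG[1]+dy,.144])+.08*u
    ax=-np.cos(h)*u+np.sin(h)*z; n=np.cross(v,ax)
    t=np.linspace(0,2*np.pi,24,endpoint=False)
    return np.concatenate([piv+s*ax+.011*(np.cos(t)[:,None]*v+np.sin(t)[:,None]*n) for s in(.014,.066)])
def redmask(c,im,box):
    im=im.astype(int); M=(im[...,2]>80)&(im[...,2]>2.2*im[...,1])&(im[...,2]>2.2*im[...,0])
    o=np.zeros(M.shape,bool);x0,x1,y0,y1=box;o[y0:y1,x0:x1]=M[y0:y1,x0:x1];return o
def hullmask(c,P):
    S=8
    pr=np.array([proj(c,p) for p in P]).astype(np.float32)
    m=np.zeros((400*1,640),np.uint8)
    h=cv2.convexHull(pr)
    cv2.fillConvexPoly(m,np.round(h*16).astype(np.int32),1,shift=4)
    return m.astype(bool)
E
cat > fit.py <<'E'
from h import *
from scipy.optimize import differential_evolution
ims={c:snapshot(c) for c in('top','side')}
Ms={'top':redmask('top',ims['top'],(365,405,130,185)),'side':redmask('side',ims['side'],(370,415,185,222))}
print([m.sum() for m in Ms.values()])
def cost(p,d=False):
    a,h,dx,dy=p;P=grip_pts(a,h,dx,dy);r=[]
    for c in Ms:
        H=hullmask(c,P); pr=np.argwhere(H).mean(0)-np.argwhere(Ms[c]).mean(0)
        r.append(1-(H&Ms[c]).sum()/(H|Ms[c]).sum()+.02*np.linalg.norm(pr))
    if d: print(r)
    return sum(r)+20*(abs(dx)+abs(dy))*1
r=differential_evolution(cost,[(0,1.2),(0,.4),(-.006,.006),(-.006,.006)],seed=1,maxiter=40)
print(r.x.round(4),r.fun);cost(r.x,True)
for h in(0,.05,.1,.15,.2,.25):
    q=min(((cost((a,h,r.x[2],r.x[3])),a) for a in np.arange(.3,.9,.02)));print(h,q)
E
python3 fit.py
```

```text
[np.int64(170), np.int64(160)]Traceback (most recent call last):
    calc_energies = list(
        self._mapwrapper(self.func, parameters_pop[0:S])
    )
    return self.f(x, *self.args)
           ~~~~~~^^^^^^^^^^^^^^^
  File "fit.py", line 9, in cost
    H=hullmask(c,P); pr=np.argwhere(H).mean(0)-np.argwhere(Ms[c]).mean(0)
  File "h.py", line 26, in hullmask
    pr=np.array([proj(c,p) for p in P]).astype(np.float32)
                 ~~~~^^^^^
  File "h.py", line 11, in proj
    K=get_calibration(c);P=K['pose'];k=K['intrinsics']
ValueError: time passes only in moves, steps and waits

The above exception was the direct cause of the following exception:

Traceback (most recent call last):
  File "fit.py", line 13, in <module>
    r=differential_evolution(cost,[(0,1.2),(0,.4),(-.006,.006),(-.006,.006)],seed=1,maxiter=40)
RuntimeError: The map-like callable must be of the form f(func, iterable), returning a sequence of numbers the same length as 'iterable'
```

Calibration calls are limited, so I'll cache the calibration.

```bash
sed -i 's/^def ray/CAL={c:get_calibration(c) for c in ("side","top","wrist")}\ndef ray/; s/K=get_calibration(c)/K=CAL[c]/' h.py; python3 fit.py; python3 -c "
from cell import bot;print(bot.observe()['t'])"
```

```text
[np.int64(170), np.int64(158)]
[ 0.628   0.0143  0.0008 -0.0009] 0.6696728055690253
[np.float64(0.27047589288799256), np.float64(0.36382738049840974)]
0 (np.float64(0.6805755667614777), np.float64(0.6200000000000003))
0.05 (np.float64(0.6938711775084951), np.float64(0.6600000000000004))
0.1 (np.float64(0.7144103065692814), np.float64(0.6200000000000003))
0.15 (np.float64(0.7222123004210756), np.float64(0.6400000000000003))
0.2 (np.float64(0.7981245416133289), np.float64(0.6800000000000004))
0.25 (np.float64(0.8975163018407606), np.float64(0.6800000000000004))
1.75
```

```bash
cat >> h.py <<'E'
from scipy.spatial.transform import Rotation as Rn
def Rt(s): q=s['tool_rot']; return Rn.from_quat([q[1],q[2],q[3],q[0]]).as_matrix()
def delta(target):
    s=bot.observe(); return (Rt(s).T@(np.asarray(target)-s['tool_pos'])*100).round(2)
E
python3 -m creep '[{"dp":[0,0,-2.5],"spin":0.076},{"dp":[0,0,-2.5],"spin":0.075},{"dp":[0,0,-2.5],"spin":0.075}]' 70
python3 -c "
from h import *
print(delta([.6294,-.1306,.30]))"
```

```text
t: 2.0
tool_pos: [0.1993, 0.6183, 0.3068]
tool_rot: [0.0, 0.267, 0.964, -0.001]
wrist_force: [0.0, -0.2, 0.2]
gripper_width: 0.0598
[-75.46 -42.01   0.75]
```

```bash
R='x'
python3 -m creep '[{"dp":[-2.8,-1.6,0]},{"dp":[-2.8,-1.6,0]},{"dp":[-2.8,-1.6,0]},{"dp":[-2.8,-1.6,0]},{"dp":[-2.8,-1.6,0]},{"dp":[-2.8,-1.6,0]},{"dp":[-2.8,-1.6,0]},{"dp":[-2.8,-1.6,0]}]' 70
python3 -c "
from h import *
print(delta([.6294,-.1306,.30]))"
```

```text
[-75.46 -42.01   0.75]$[0]: bad value
```

```bash
python3 -m creep '[{"dp":[-2.8,-1.6,0],"spin":0},{"dp":[-2.8,-1.6,0],"spin":0},{"dp":[-2.8,-1.6,0],"spin":0},{"dp":[-2.8,-1.6,0],"spin":0},{"dp":[-2.8,-1.6,0],"spin":0},{"dp":[-2.8,-1.6,0],"spin":0},{"dp":[-2.8,-1.6,0],"spin":0},{"dp":[-2.8,-1.6,0],"spin":0}]' 70
python3 -c "
from h import *
print(delta([.6294,-.1306,.30]))"
```

```text
t: 2.67
tool_pos: [0.3268, 0.3925, 0.3065]
tool_rot: [0.0, 0.266, 0.964, 0.0]
wrist_force: [0.6, 0.5, -0.2]
gripper_width: 0.0598
[-52.78 -29.43   0.63]
```

```bash
python3 -m creep '[{"dp":[-3.2,-1.8,0],"spin":0},{"dp":[-3.2,-1.8,0],"spin":0},{"dp":[-3.2,-1.8,0],"spin":0},{"dp":[-3.2,-1.8,0],"spin":0},{"dp":[-3.2,-1.8,0],"spin":0},{"dp":[-3.2,-1.8,0],"spin":0},{"dp":[-3.2,-1.8,0],"spin":0},{"dp":[-3.2,-1.8,0],"spin":0}]' 70
python3 -m creep '[{"dp":[-3.2,-1.8,0],"spin":0},{"dp":[-3.2,-1.8,0],"spin":0},{"dp":[-3.2,-1.8,0],"spin":0},{"dp":[-3.2,-1.8,0],"spin":0},{"dp":[-3.2,-1.8,0],"spin":0},{"dp":[-3.2,-1.8,0],"spin":0},{"dp":[-3.2,-1.8,0],"spin":0},{"dp":[0,0,0],"spin":0}]' 70
python3 - <<'E'
from h import *
print(delta([.6294,-.1306,.30]))
s=bot.observe(); im=snapshot('wrist'); cv2.imwrite('pics/w1.png',im)
print(s['tool_pos'],Rt(s))
E
```

```text
t: 3.33
tool_pos: [0.4729, 0.1375, 0.3067]
tool_rot: [0.0, 0.266, 0.964, 0.001]
wrist_force: [0.8, 0.5, 0.1]
gripper_width: 0.0599
t: 4.0
tool_pos: [0.6014, -0.0927, 0.3063]
tool_rot: [0.002, 0.271, 0.963, -0.003]
wrist_force: [-1.5, -1.7, 0.9]
gripper_width: 0.0597
[-4.36 -1.77  0.66]
[ 0.60141934 -0.09267918  0.30627971] [[-0.8534693   0.52114089  0.00152911]
 [ 0.5211194   0.85345476 -0.00703793]
 [-0.00497278 -0.00520981 -0.99997406]]
```

View pics/w1.png

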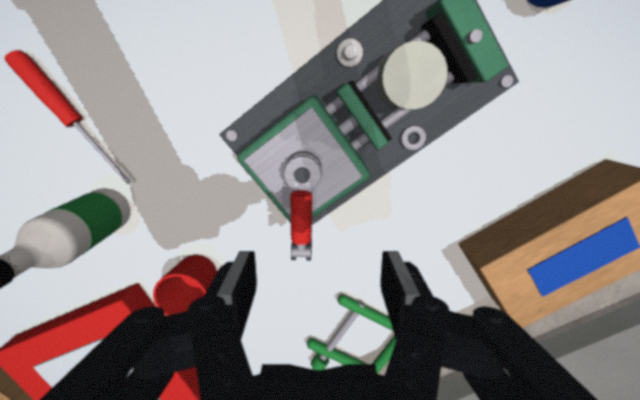

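Wrist view: the arm lies vertical in the image (hub at (302,174), hinge at (302,252)), so the jaw axis is square to it. The grip is at column 302. I'll compute the offset.

```bash
cat >> h.py <<'E'
def wpix(s,uv,z):
    K=CAL['wrist'];k=K['intrinsics'];M=K['mount'];R=Rt(s);p=np.asarray(s['tool_pos'])
    d=R@M[:3,:3]@np.array([(uv[0]-k[0,2])/k[0,0],-(uv[1]-k[1,2])/k[1,1],-1.])
    o=p+R@M[:3,3]; return o+d*(z-o[2])/d[2]
def wproj(s,P):
    K=CAL['wrist'];k=K['intrinsics'];M=K['mount'];R=Rt(s);p=np.asarray(s['tool_pos'])
    q=R.T@(np.asarray(P)-p); q=M[:3,:3].T@(q-M[:3,3]); return np.array([k[0,2]+k[0,0]*q[0]/-q[2],k[1,2]-k[1,1]*q[1]/-q[2]])
E
python3 - <<'E'
from h import *
s=bot.observe(); im=snapshot('wrist'); cv2.imwrite('pics/w2.png',im)
s2=bot.observe();print(s['tool_pos'],s2['tool_pos'])
M=redmask('wrist',im,(270,340,170,265)); ys,xs=np.nonzero(M); print(M.sum(),ys.min(),ys.max())
pts=np.stack([xs,ys],1).astype(np.float32); print(pts.mean(0)); v=cv2.fitLine(pts,cv2.DIST_L2,0,.01,.01).ravel();print(v)
g=cv2.cvtColor(im,cv2.COLOR_BGR2GRAY)
for uv in (pts.mean(0),):
    P=wpix(s2,uv,.149);print('grip mid',P, 'rel axis',P[:2]-ORG)
a=(wpix(s2,(v[2]-20*v[0],v[3]-20*v[1]),.145)-wpix(s2,(v[2]+20*v[0],v[3]+20*v[1]),.145))[:2]
print('heading of line',np.arctan2(-a[1],-a[0]), np.arctan2(a[1],a[0]))
R=Rt(s2);print('tool x heading',np.arctan2(R[1,0],R[0,0]))
cv2.imwrite('pics/w2c.png',cv2.resize(im[130:300,220:400],None,fx=3.4,fy=3.4,interpolation=cv2.INTER_CUBIC))
for aa in(.6,.63,.66):
  for h in (0,.1): P=grip_pts(aa,h);print(aa,h,np.mean([wproj(s2,p) for p in P],0))
E
```

```text
[ 0.60049248 -0.08881494  0.30610938] [ 0.60017109 -0.08565412  0.30599897]
995 194 247
[297.50754 219.90352]
[3.6140163e-03 9.9999344e-01 2.9750754e+02 2.1990352e+02]
grip mid [ 0.62537481 -0.12373693  0.149     ] rel axis [ 0.03287481 -0.01553693]
heading of line -0.5574954477170455 2.5840972058727476
tool x heading 2.600096165909757
0.6 0 [295.54886085 220.97427868]
0.6 0.1 [295.2779363 222.5690356]
0.63 0 [294.3733785  220.99290895]
0.63 0.1 [294.08783106 222.58787967]
0.66 0 [293.19702082 220.97934022]
0.66 0.1 [292.89683332 222.57415255]
```

View pics/w2c.png

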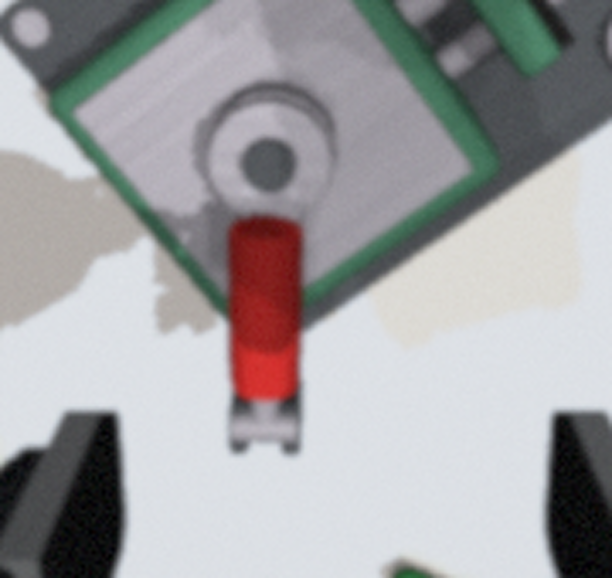

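```bash
python3 -m creep '[{"dp":[-2.0,-1.0,1],"spin":0},{"dp":[-1.5,-1.0,2],"spin":0},{"dp":[0,0,2],"spin":0},{"dp":[0,0,0],"spin":0},{"dp":[0,0,0],"spin":0},{"dp":[0,0,0],"spin":0}]' 70
cat > m.py <<'E'
from h import *
import sys
s=bot.observe(); im=snapshot('wrist'); cv2.imwrite('pics/%s.png'%sys.argv[1],im)
print(s['tool_pos'],bot.observe()['tool_pos'])
M=redmask('wrist',im,(230,400,80,300)); n,l,st,_=cv2.connectedComponentsWithStats(M.astype(np.uint8)); k=1+np.argmax(st[1:,4]);ys,xs=np.nonzero(l==k); print(st[k])
pts=np.stack([xs,ys],1).astype(np.float32); v=cv2.fitLine(pts,cv2.DIST_L2,0,.01,.01).ravel();print(pts.mean(0),v)
P=wpix(s,pts.mean(0),.151);print('grip mid',P, 'rel axis',P[:2]-ORG)
a=(wpix(s,(v[2]-20*v[0],v[3]-20*v[1]),.15)-wpix(s,(v[2]+20*v[0],v[3]+20*v[1]),.15))[:2]
R=Rt(s);print('line heading',np.arctan2(a[1],a[0])%np.pi,'tool x heading',np.arctan2(R[1,0],R[0,0]))
print('mid in tool cm',(R.T@(P-s['tool_pos'])*100).round(2))
E
python3 m.py w3
```

```text
t: 4.6
tool_pos: [0.6205, -0.1169, 0.2574]
tool_rot: [0.001, 0.264, 0.964, 0.001]
wrist_force: [-0.1, 0.7, -0.3]
gripper_width: 0.0598
[ 0.62052479 -0.11689416  0.2574223 ] [ 0.62077431 -0.11731777  0.25787717]
[ 297  176   26   64 1491]
[308.7693  206.86586] [ 2.9103655e-02 -9.9957639e-01  3.0876929e+02  2.0686586e+02]
grip mid [ 0.6250217  -0.12717259  0.151     ] rel axis [ 0.0325217  -0.01897259]
line heading 2.5707318310433043 tool x heading 2.606536518668037
mid in tool cm [-0.9  -0.67 10.64]
```

View pics/w3.png

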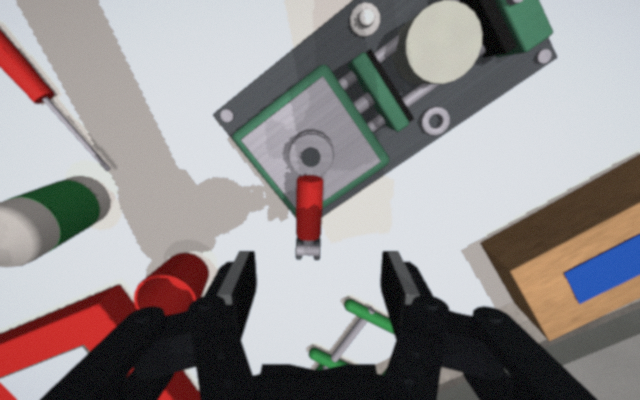

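```bash
python3 -m creep '[{"dp":[-0.6,-0.35,2],"spin":0.03},{"dp":[-0.6,-0.3,2.5],"spin":0},{"dp":[0,0,2.5],"spin":0},{"dp":[0,0,1],"spin":0},{"dp":[0,0,0],"spin":0},{"dp":[0,0,0],"spin":0},{"dp":[0,0,0],"spin":0}]' 60
python3 m.py w4
```

```text
t: 5.23
tool_pos: [0.6281, -0.1305, 0.1784]
tool_rot: [0.002, 0.28, 0.96, 0.0]
wrist_force: [0.1, 0.2, -0.3]
gripper_width: 0.0512
[ 0.62812275 -0.13053409  0.17842497] [ 0.62814299 -0.13070364  0.17851155]
[ 301  187   37   92 3059]
[318.2965  231.08107] [ 6.7718267e-03 -9.9997705e-01  3.1829651e+02  2.3108107e+02]
grip mid [ 0.62420135 -0.12694791  0.151     ] rel axis [ 0.03170135 -0.01874791]
line heading 2.569180667984708 tool x heading 2.57460025277265
mid in tool cm [0.53 0.09 2.74]
```

View pics/w4.png

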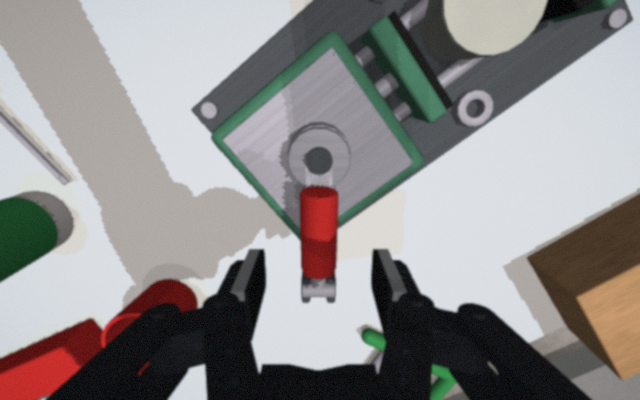

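```bash
python3 -m creep '[{"dp":[0,0.05,1.5],"spin":0},{"dp":[0,0,1.5],"spin":0},{"dp":[0,0,1.2],"spin":0},{"dp":[0,0,0.6],"spin":0},{"dp":[0,0,0],"spin":0},{"dp":[0,0,0],"spin":0}]' 55
python3 -m creep '[{"dp":[0,0,0],"spin":0},{"dp":[0,0,0],"spin":0},{"dp":[0,0,0],"spin":0},{"dp":[0,0,0],"spin":0},{"dp":[0,0,0],"spin":0},{"dp":[0,0,0],"spin":0}]' 15 20
python3 m.py w5
```

```text
t: 5.78
tool_pos: [0.6274, -0.1303, 0.1287]
tool_rot: [0.0, 0.28, 0.96, 0.0]
wrist_force: [-0.0, -0.2, 0.2]
gripper_width: 0.0473
t: 6.28
tool_pos: [0.6278, -0.1302, 0.1292]
tool_rot: [0.001, 0.28, 0.96, 0.0]
wrist_force: [-0.8, 0.2, 4.4]
gripper_width: 0.0216
[ 0.6278314  -0.13023761  0.12915287] [ 0.62784343 -0.13023646  0.12910129]
[ 294  219   51   81 3806]
[318.4451  259.65765] [ 3.1028499e-03 -9.9999517e-01  3.1844510e+02  2.5965765e+02]
grip mid [ 0.61584561 -0.12157963  0.151     ] rel axis [ 0.02334561 -0.01337963]
line heading 2.57213424032048 tool x heading 2.5739710639650197
mid in tool cm [ 1.47  0.09 -2.19]
```

View pics/w5.png

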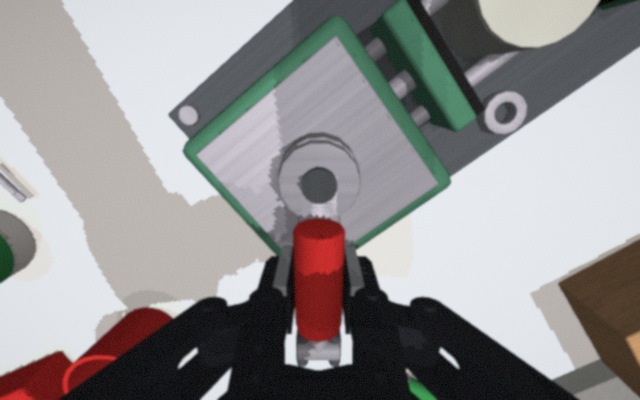

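```bash
python3 -m creep '[{"dp":[-0.06,0,-0.39],"spin":0},{"dp":[-0.1,0,-0.38],"spin":0},{"dp":[-0.13,0,-0.37],"spin":0},{"dp":[-0.17,0,-0.35],"spin":0},{"dp":[-0.2,0,-0.34],"spin":0},{"dp":[-0.24,0,-0.31],"spin":0},{"dp":[-0.27,0,-0.29],"spin":0},{"dp":[-0.29,0,-0.26],"spin":0}]' - 25
python3 - <<'E'
from h import *
cv2.imwrite('pics/s6.png',cv2.resize(snapshot('side')[120:260,300:480],None,fx=3.3,fy=3.3));s=bot.observe();cv2.imwrite('pics/w6.png',snapshot('wrist'));print(s['wrist_force'],s['ft_torque'])
E
```

```text
t: 7.0
tool_pos: [0.6366, -0.136, 0.154]
tool_rot: [-0.004, 0.28, 0.96, 0.001]
wrist_force: [-3.9, 5.3, -9.0]
gripper_width: 0.0209
[-4.65965715  4.96252738 -5.99292311] [1.31923298 1.085964   0.01272263]
```

View pics/s6.png

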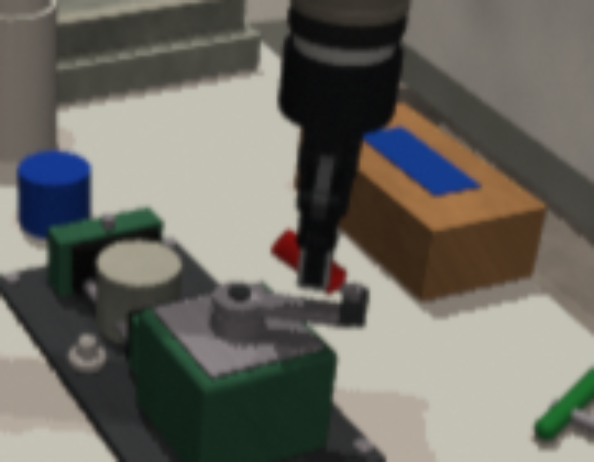

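View pics/w6.png

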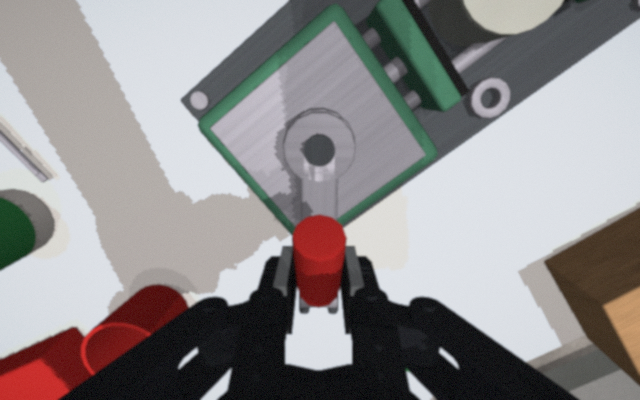

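The grip is up about 45° and the crank still lines up, so I'll continue the arc.

```bash
python3 -m creep '[{"dp":[-0.32,0,-0.22],"spin":0},{"dp":[-0.34,0,-0.2],"spin":0},{"dp":[-0.36,0,-0.16],"spin":0},{"dp":[-0.37,0,-0.12],"spin":0},{"dp":[-0.38,0,-0.08],"spin":0},{"dp":[-0.39,0,-0.05],"spin":0},{"dp":[-0.39,0,0],"spin":0},{"dp":[-0.2,0,0],"spin":0}]'
python3 - <<'E'
from h import *
cv2.imwrite('pics/s7.png',cv2.resize(snapshot('side')[120:260,300:480],None,fx=3.3,fy=3.3));s=bot.observe();cv2.imwrite('pics/w7.png',snapshot('wrist'));print(s['tool_pos'],s['wrist_force'],s['ft_torque'])
E
```

```text
t: 7.77
tool_pos: [0.6596, -0.1505, 0.1644]
tool_rot: [-0.005, 0.28, 0.96, 0.002]
wrist_force: [-10.7, 7.7, 5.2]
gripper_width: 0.0206
[ 0.65982346 -0.15091869  0.16449083] [-9.16741117  6.81806835  3.01496466] [ 1.63935037  2.04179911 -0.02914515]
```

View pics/s7.png

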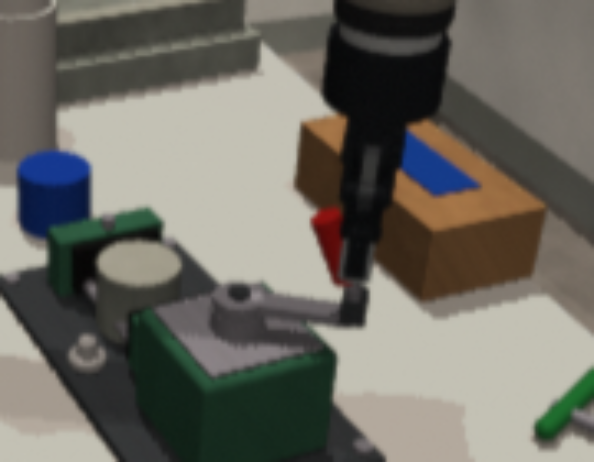

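View pics/w7.png

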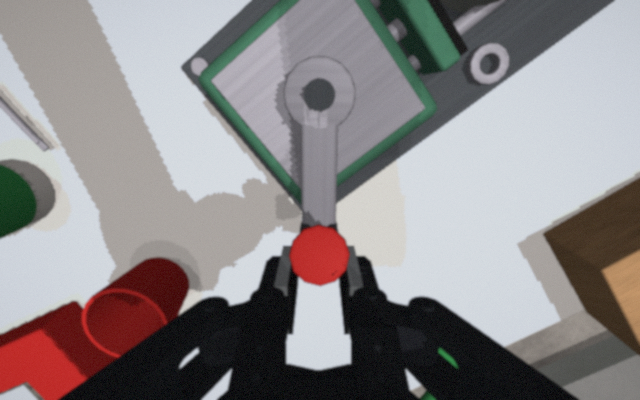

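Run:
```python
from h import *
s=bot.observe();A=np.array([.5928,-.1087])
u=np.array([np.cos(TH-.66),np.sin(TH-.66)])
P=wpix(s,(319,255),.208);print(P,(P[:2]-A)@u,(s['tool_pos'][:2]-A)@u)
for h in(1.2,1.3,1.4,1.5,1.57):
    piv=np.r_[A+.08*u,.144];print(h,wproj(s,piv+.066*np.r_[-np.cos(h)*u,np.sin(h)]))
```

```text
[ 0.63668167 -0.13494173  0.208     ] 0.051107516960857066 0.07919679259058279
1.2 [314.63682051 264.41282411]
1.3 [314.61350111 283.38358745]
1.4 [314.60791567 301.68862199]
1.5 [314.61993861 318.8453795 ]
1.57 [314.63838807 329.94611701]
```

The pads slid along the grip: it is at about 1.1 rad, not upright. I'll release it, then push it to its stop from the axis side with shut fingers. That gives no pad torsion and no crank torque.

```bash
python3 -m creep '[{"dp":[0,0,0],"spin":0},{"dp":[0,0,0],"spin":0},{"dp":[0,0,0],"spin":0},{"dp":[0,0,0],"spin":0},{"dp":[0,0,-1.5],"spin":0},{"dp":[0,0,-2],"spin":0},{"dp":[0,0,-2.5],"spin":0},{"dp":[0,0,-1],"spin":0}]' 60
python3 -m creep '[{"dp":[1.5,0,0],"spin":0},{"dp":[1.5,0,0],"spin":0},{"dp":[1.5,0,0],"spin":0},{"dp":[0.8,0,0],"spin":0},{"dp":[0,0,0],"spin":0},{"dp":[0,0,0],"spin":0},{"dp":[0,0,0],"spin":0}]' 0
python3 - <<'E'
from h import *
s=bot.observe();A=np.array([.5928,-.1087]);u=np.array([np.cos(TH-.66),np.sin(TH-.66)]);v=np.array([-u[1],u[0]])
d=s['tool_pos'][:2]-A;print(d@u,d@v)
cv2.imwrite('pics/w8.png',snapshot('wrist'))
cv2.imwrite('pics/s8.png',cv2.resize(snapshot('side')[120:260,300:480],None,fx=3.3,fy=3.3))
E
```

```text
t: 8.53
tool_pos: [0.6643, -0.1544, 0.2375]
tool_rot: [0.003, 0.28, 0.96, -0.0]
wrist_force: [-0.1, -0.7, 0.9]
gripper_width: 0.0515
t: 9.12
tool_pos: [0.6185, -0.1249, 0.2336]
tool_rot: [0.001, 0.28, 0.96, -0.0]
wrist_force: [0.9, 0.1, -0.5]
gripper_width: 0.0003
0.030426679972095444 0.00015300900831763953
```

View pics/s8.png

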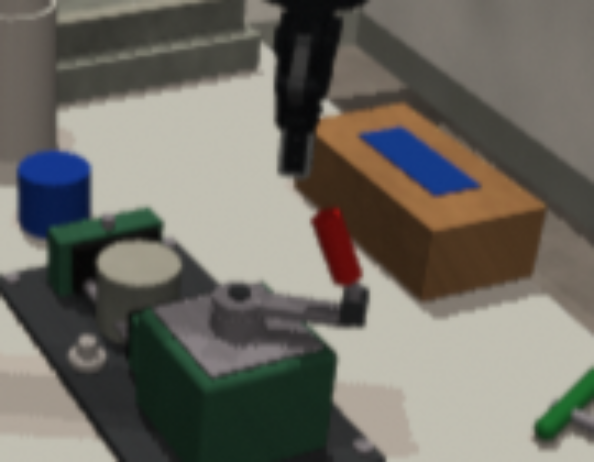

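View pics/w8.png

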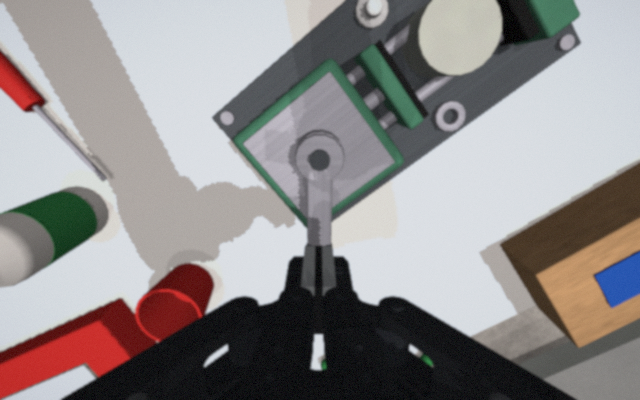

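```bash
python3 -m creep '[{"dp":[0.8,0,0],"spin":0},{"dp":[0,0,1],"spin":0},{"dp":[0,0,1.5],"spin":0},{"dp":[0,0,1.5],"spin":0},{"dp":[0,0,0.8],"spin":0},{"dp":[0,0,0],"spin":0}]'
python3 -m creep '[{"dp":[-0.5,0,0],"spin":0},{"dp":[-0.5,0,0],"spin":0},{"dp":[-0.5,0,0],"spin":0},{"dp":[-0.5,0,0],"spin":0},{"dp":[-0.4,0,0],"spin":0},{"dp":[-0.3,0,0],"spin":0},{"dp":[-0.3,0,0],"spin":0},{"dp":[0,0,0],"spin":0}]'
cat > r.py <<'E'
from h import *
s=bot.observe();A=np.array([.5928,-.1087]);u=np.array([np.cos(TH-.66),np.sin(TH-.66)]);v=np.array([-u[1],u[0]])
d=s['tool_pos'][:2]-A;print(d@u,d@v,s['tool_pos'][2],'Fu',s['wrist_force'][:2]@u,'Fv',s['wrist_force'][:2]@v)
E
python3 r.py
```

```text
t: 9.72
tool_pos: [0.6095, -0.1194, 0.1828]
tool_rot: [-0.002, 0.28, 0.96, -0.0]
wrist_force: [-0.1, 0.1, 0.0]
gripper_width: 0.0003
t: 10.38
tool_pos: [0.6372, -0.1367, 0.1856]
tool_rot: [0.001, 0.28, 0.96, -0.0]
wrist_force: [-0.7, 1.8, 0.8]
gripper_width: 0.0001
0.05247113663875482 0.0002662452300176211 0.18557718447823293 Fu -1.5012949189082647 Fv 1.13405062317439
```

Now I push in smaller steps towards the stop.

```bash
python3 -m creep '[{"dp":[-0.2,0,0],"spin":0},{"dp":[-0.2,0,0],"spin":0},{"dp":[-0.1,0,0],"spin":0},{"dp":[0,0,0],"spin":0}]'; python3 r.py
python3 -m creep '[{"dp":[-0.2,0,0],"spin":0},{"dp":[-0.1,0,0],"spin":0},{"dp":[0,0,0],"spin":0}]'; python3 r.py
python3 - <<'E'
from h import *
cv2.imwrite('pics/s9.png',cv2.resize(snapshot('side')[120:260,300:480],None,fx=3.3,fy=3.3))
E
```

```text
t: 10.72
tool_pos: [0.6409, -0.1391, 0.1855]
tool_rot: [0.0, 0.28, 0.96, -0.0]
wrist_force: [-1.2, 0.5, 1.0]
gripper_width: 0.0002
0.05685137911394521 0.0002857802665216787 0.18549824163969825 Fu -1.327468344727461 Fv -0.21678148443103853
t: 10.97
tool_pos: [0.6428, -0.1402, 0.1855]
tool_rot: [-0.001, 0.28, 0.96, 0.0]
wrist_force: [-4.2, 2.5, 3.5]
gripper_width: 0.0
0.059056374769349065 0.00034554500215344745 0.18548196923579835 Fu -4.93406962686532 Fv -0.14669053619328667
```

View pics/s9.png

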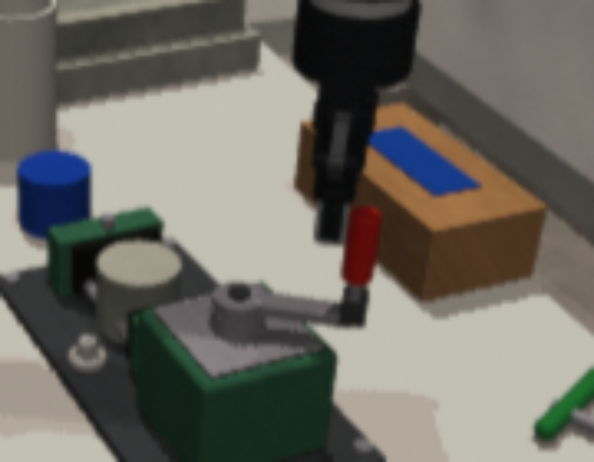

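```bash
python3 -m creep '[{"dp":[-0.2,0,0],"spin":0},{"dp":[-0.1,0,0],"spin":0},{"dp":[0,0,0],"spin":0}]'; python3 r.py
python3 -m creep '[{"dp":[-0.2,0,0],"spin":0},{"dp":[-0.1,0,0],"spin":0},{"dp":[0,0,0],"spin":0}]'; python3 r.py
```

```text
t: 11.27
tool_pos: [0.6434, -0.1405, 0.1855]
tool_rot: [-0.003, 0.28, 0.96, 0.001]
wrist_force: [-9.6, 5.9, 7.4]
gripper_width: 0.0001
0.05972977142162344 0.0004604821992845847 0.18547991248732376 Fu -11.293264076533324 Fv -0.20351084256538127
t: 11.52
tool_pos: [0.6442, -0.1406, 0.1855]
tool_rot: [-0.006, 0.28, 0.96, 0.002]
wrist_force: [-15.4, 8.8, 12.3]
gripper_width: 0.0002
0.060462669503672704 0.0007685705146389654 0.18553832605545983 Fu -17.733175569189182 Fv -0.8653852897617728
```

```bash
python3 -m creep '[{"dp":[1,0,0],"spin":0},{"dp":[1,0,0],"spin":0},{"dp":[0,0,-1.5],"spin":0},{"dp":[0,0,-2],"spin":0},{"dp":[0,0,-1.5],"spin":0},{"dp":[0,0,0],"spin":0},{"dp":[0,0,0],"spin":0}]' 
python3 r.py
python3 - <<'E'
from h import *
cv2.imwrite('pics/s10.png',cv2.resize(snapshot('side')[120:260,300:480],None,fx=3.3,fy=3.3))
Ms=redmask('side',snapshot('side'),(370,430,160,222));ys,xs=np.nonzero(Ms)
v=cv2.fitLine(np.stack([xs,ys],1).astype(np.float32),cv2.DIST_L2,0,.01,.01).ravel();print(v,ys.min(),ys.max())
A=np.array([.5928,-.1087])
for a in(.64,.67):
  u=np.r_[np.cos(TH-a),np.sin(TH-a),0]
  for h in(1.4,1.5,1.57):
    q=[proj('side',np.r_[A,.144]+.08*u+k*np.r_[-np.cos(h)*u[:2],np.sin(h)]) for k in(.014,.066)];d=q[1]-q[0];print(a,h,q,d/np.linalg.norm(d))
E
```

```text
t: 12.1
tool_pos: [0.6322, -0.1336, 0.2362]
tool_rot: [0.002, 0.28, 0.96, -0.0]
wrist_force: [-0.0, 0.5, 0.1]
gripper_width: 0.0001
0.046594591919686755 0.00019179418030139555 0.23617342056965596 Fu -0.3078730623693634 Fv 0.45428322299404744
[ 1.3613410e-01 -9.9069041e-01  4.0988095e+02  1.9311905e+02] 182 205
0.64 1.4 [array([406.08645371, 202.98422886]), array([404.67019273, 183.10013458])] [-0.07104584 -0.99747305]
0.64 1.5 [array([406.70703597, 202.99970374]), array([407.67823136, 183.13911188])] [ 0.04884226 -0.9988065 ]
0.64 1.57 [array([407.14055827, 203.04147042]), array([409.78414535, 183.32097948])] [ 0.13286432 -0.99113424]
0.67 1.4 [array([406.00649913, 203.50999879]), array([404.59478499, 183.54206092])] [-0.07052302 -0.99751015]
0.67 1.5 [array([406.62689941, 203.53513579]), array([407.60157771, 183.62416151])] [ 0.04889327 -0.99880401]
0.67 1.57 [array([407.06031607, 203.58375726]), array([409.70723538, 183.83675093])] [ 0.13285336 -0.9911357 ]
```

View pics/s10.png

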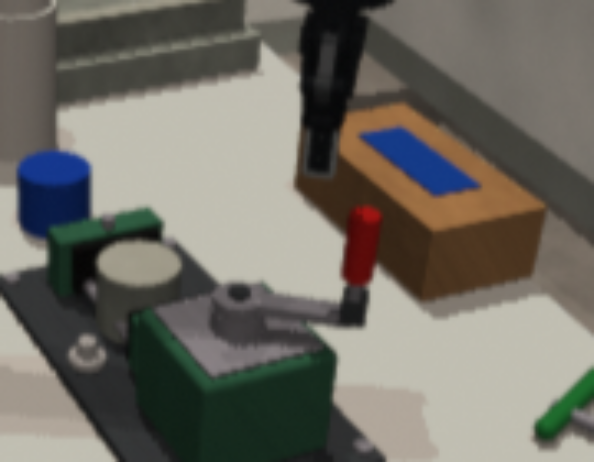

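The side view shows the grip upright: measured direction (0.136, −0.991) against a predicted (0.133, −0.991) at 1.57, and the force rose at the stop. Next I move over it and grasp.

```bash
python3 -m creep '[{"dp":[0,0,-0.5],"spin":0},{"dp":[0,0,0],"spin":0},{"dp":[-0.8,0,0],"spin":0},{"dp":[-1,0,0],"spin":0},{"dp":[-1,0,0],"spin":0},{"dp":[-0.55,0,0],"spin":0},{"dp":[0,0,0],"spin":0},{"dp":[0,0,0],"spin":0}]' 70
python3 r.py
python3 - <<'E'
from h import *
s=bot.observe();im=snapshot('wrist');cv2.imwrite('pics/w11.png',im)
M=redmask('w',im,(270,370,250,400));ys,xs=np.nonzero(M);print(M.sum(),xs.mean(),ys.mean(),xs.min(),xs.max(),ys.min(),ys.max())
P=wpix(s,(xs.mean(),ys.mean()),.21);print(P,Rt(s).T@(P-s['tool_pos'])*100)
E
```

```text
t: 12.87
tool_pos: [0.6597, -0.1515, 0.24]
tool_rot: [-0.0, 0.28, 0.96, -0.0]
wrist_force: [-0.4, 0.3, -0.4]
gripper_width: 0.0598
0.07946827851853011 -7.389487265652334e-05 0.24002017278547563 Fu -0.5148116855790585 Fv 0.08383792937278124
21 319.85714285714283 250.28571428571428 313 327 250 251
[ 0.66754948 -0.15440754  0.21      ] [-0.81454112  0.18010489  3.00152475]
```

View pics/w11.png

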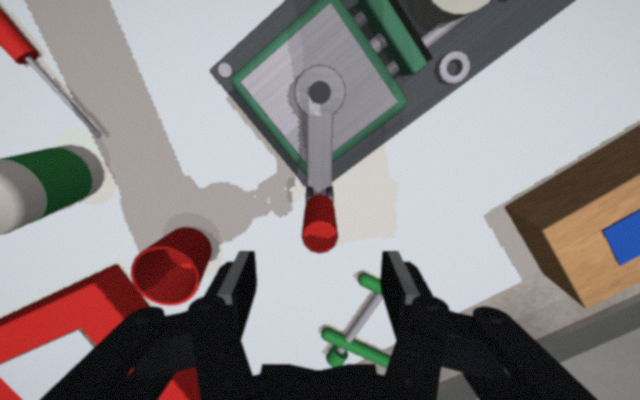

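Run:
```python
from h import *
s=bot.observe();A=np.array([.5928,-.1087])
for r in(234,236,238):
    P=wpix(s,(319.7,r),.21);print(r,P,np.linalg.norm(P[:2]-A),Rt(s).T@(P-s['tool_pos'])*100)
print(wproj(s,s['tool_pos']),wproj(s,np.r_[s['tool_pos'][:2],.21]))
```

```text
234 [ 0.6585053  -0.14854008  0.21      ] 0.07684021315220382 [0.22494566 0.16870285 3.01232205]
236 [ 0.65957194 -0.1492177   0.21      ] 0.07810362401595079 [0.09857777 0.16897161 3.01223987]
238 [ 0.66064312 -0.14989819  0.21      ] 0.07937241168443887 [-0.02832705  0.16924152  3.01215735]
[316.55851027 264.15150815] [316.79004832 237.58367871]
```

```bash
python3 -m creep '[{"dp":[0,0,1.5],"spin":0},{"dp":[0,0,2],"spin":0},{"dp":[0,0,2],"spin":0},{"dp":[0,0,1.2],"spin":0},{"dp":[0,0,0.4],"spin":0},{"dp":[0,0,0],"spin":0},{"dp":[0,0,0],"spin":0}]' 
python3 r.py
python3 -m creep '[{"dp":[0,0,0],"spin":0},{"dp":[0,0,0],"spin":0},{"dp":[0,0,0],"spin":0},{"dp":[0,0,0],"spin":0},{"dp":[0,0,0],"spin":0},{"dp":[0,0,0],"spin":0},{"dp":[0,0,0],"spin":0}]' 10 45
python3 r.py
cat > c.py <<'E'
from h import *
s=bot.observe();R=Rt(s);A=np.array([.5928,-.1087,s['tool_pos'][2]])
d=s['tool_pos']-A; print('tool rel axis cm',(R.T@d*100).round(2),'r',np.linalg.norm(d[:2]).round(4),'crank',round(float((TH-np.arctan2(d[1],d[0]))%(2*np.pi)),3))
u=d[:2]/np.linalg.norm(d[:2]); w=np.array([u[1],-u[0]]); F=s['wrist_force']
print('t %.2f Ftan(against) %.2f Frad %.2f Fz %.2f Tz %.2f'%(s['t'],-F[:2]@w,F[:2]@u,F[2],s['ft_torque'][2]),'width',s['gripper_width'])
E
python3 c.py
python3 - <<'E'
import numpy as np
for b in np.arange(0,3.4,.1): print(round(b,1),(8*(np.cos(b)-np.cos(b+.1))).round(2),(-8*(np.sin(b+.1)-np.sin(b))).round(2),end=' | ')
E
```

```text
t: 13.5
tool_pos: [0.6601, -0.1511, 0.1703]
tool_rot: [0.001, 0.28, 0.96, 0.0]
wrist_force: [-0.2, -0.1, 0.5]
gripper_width: 0.0593
0.07951680256058352 0.0004343981342884433 0.170315271462979 Fu -0.10307390308763041 Fv -0.15678108780888575
t: 14.08
tool_pos: [0.6603, -0.1511, 0.1705]
tool_rot: [0.001, 0.28, 0.96, 0.0]
wrist_force: [0.1, 0.6, 5.0]
gripper_width: 0.0209
0.07965616974748206 0.0005886549040664603 0.17052753033584592 Fu -0.19269198720987968 Fv 0.5397122495270021
tool rel axis cm [-7.97  0.05  0.01] r 0.0797 crank 0.653
t 14.08 Ftan(against) 0.54 Frad -0.19 Fz 4.98 Tz -0.00 width 0.020941722487722924
0.0 0.04 -0.8 | 0.1 0.12 -0.79 | 0.2 0.2 -0.77 | 0.3 0.27 -0.75 | 0.4 0.35 -0.72 | 0.5 0.42 -0.68 | 0.6 0.48 -0.64 | 0.7 0.55 -0.59 | 0.8 0.6 -0.53 | 0.9 0.65 -0.47 | 1.0 0.69 -0.4 | 1.1 0.73 -0.33 | 1.2 0.76 -0.25 | 1.3 0.78 -0.18 | 1.4 0.79 -0.1 | 1.5 0.8 -0.02 | 1.6 0.8 0.06 | 1.7 0.79 0.14 | 1.8 0.77 0.22 | 1.9 0.74 0.3 | 2.0 0.71 0.37 | 2.1 0.67 0.44 | 2.2 0.62 0.5 | 2.3 0.57 0.56 | 2.4 0.51 0.62 | 2.5 0.45 0.66 | 2.6 0.38 0.7 | 2.7 0.31 0.74 | 2.8 0.23 0.77 | 2.9 0.15 0.79 | 3.0 0.07 0.8 | 3.1 -0.01 0.8 | 3.2 -0.09 0.79 | 3.3 -0.17 0.78 |
```

```bash
python3 -m creep '[{"dp":[0.04,-0.8,0],"spin":0},{"dp":[0.12,-0.79,0],"spin":0},{"dp":[0.2,-0.77,0],"spin":0},{"dp":[0.27,-0.75,0],"spin":0},{"dp":[0.35,-0.72,0],"spin":0}]'; python3 c.py
```

```text
t: 14.5
tool_pos: [0.6353, -0.1755, 0.1706]
tool_rot: [0.004, 0.279, 0.96, 0.002]
wrist_force: [7.5, 3.3, 1.1]
gripper_width: 0.0209
tool rel axis cm [-7.17 -3.36  0.03] r 0.0792 crank 1.095
t 14.50 Ftan(against) 8.12 Frad 1.27 Fz 1.15 Tz 0.03 width 0.020901062312949303
```

```bash
python3 -m creep '[{"dp":[0.42,-0.68,0],"spin":0},{"dp":[0.48,-0.64,0],"spin":0},{"dp":[0.55,-0.59,0],"spin":0},{"dp":[0.6,-0.53,0],"spin":0},{"dp":[0.65,-0.47,0],"spin":0},{"dp":[0.69,-0.4,0],"spin":0}]'; python3 c.py
python3 -m creep '[{"dp":[0.73,-0.33,0],"spin":0},{"dp":[0.76,-0.25,0],"spin":0},{"dp":[0.78,-0.18,0],"spin":0},{"dp":[0.79,-0.1,0],"spin":0}]'; python3 c.py
python3 - <<'E'
from h import *
cv2.imwrite('pics/t12.png',cv2.resize(snapshot('top')[130:310,230:430],None,fx=3.3,fy=3.3))
cv2.imwrite('pics/s12.png',cv2.resize(snapshot('side')[120:260,300:480],None,fx=3.3,fy=3.3))
E
```

```text
t: 15.0
tool_pos: [0.5885, -0.1876, 0.1706]
tool_rot: [0.005, 0.28, 0.96, 0.0]
wrist_force: [7.6, -0.7, -1.0]
gripper_width: 0.0205
tool rel axis cm [-3.87 -6.89  0.01] r 0.079 crank 1.717
t 15.00 Ftan(against) 7.58 Frad 0.30 Fz -0.97 Tz 0.00 width 0.02054894377435352
t: 15.33
tool_pos: [0.5577, -0.1796, 0.1706]
tool_rot: [0.005, 0.28, 0.96, -0.0]
wrist_force: [6.6, -2.8, -1.5]
gripper_width: 0.0208
tool rel axis cm [-0.85 -7.87 -0.01] r 0.0791 crank 2.123
t 15.33 Ftan(against) 7.14 Frad -0.44 Fz -1.54 Tz 0.01 width 0.020786561141695022
```

View pics/t12.png

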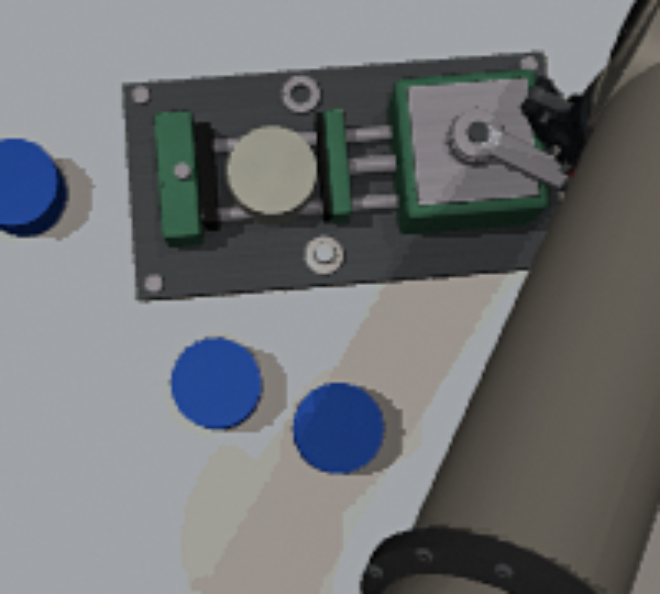

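View pics/s12.png

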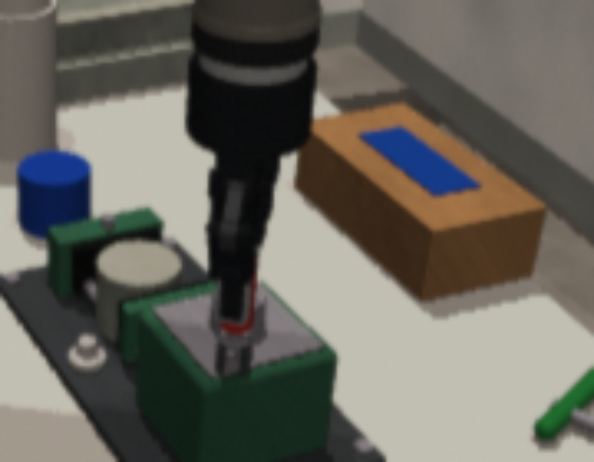

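```bash
python3 -m creep '[{"dp":[0.8,-0.02,0],"spin":0},{"dp":[0.8,0.06,0],"spin":0},{"dp":[0.79,0.14,0],"spin":0},{"dp":[0.77,0.22,0],"spin":0}]'; python3 c.py
python3 -m creep '[{"dp":[0.37,0.14,0],"spin":0},{"dp":[0.37,0.16,0],"spin":0},{"dp":[0.36,0.18,0],"spin":0}]'; python3 c.py
python3 -m creep '[{"dp":[0.35,0.19,0],"spin":0},{"dp":[0.34,0.21,0],"spin":0},{"dp":[0.33,0.23,0],"spin":0}]'; python3 c.py
python3 - <<'E'
from h import *
cv2.imwrite('pics/t13.png',cv2.resize(snapshot('top')[130:310,230:430],None,fx=3.3,fy=3.3))
E
```

```text
t: 15.77
tool_pos: [0.5327, -0.1606, 0.1706]
tool_rot: [0.005, 0.28, 0.96, -0.001]
wrist_force: [7.1, -4.4, -1.5]
gripper_width: 0.0207
tool rel axis cm [ 2.27 -7.61 -0.02] r 0.0794 crank 2.521
t 15.77 Ftan(against) 7.92 Frad -2.50 Fz -1.53 Tz -0.01 width 0.020719059986700778
t: 16.02
tool_pos: [0.5256, -0.1513, 0.1706]
tool_rot: [0.005, 0.281, 0.96, -0.002]
wrist_force: [5.6, -6.0, 0.2]
gripper_width: 0.0209
tool rel axis cm [ 3.37 -7.2  -0.03] r 0.0795 crank 2.669
t 16.02 Ftan(against) 8.03 Frad -1.55 Fz 0.21 Tz -0.00 width 0.02085761621640223
t: 16.27
tool_pos: [0.52, -0.1411, 0.1706]
tool_rot: [0.004, 0.281, 0.96, -0.002]
wrist_force: [4.0, -6.6, 0.2]
gripper_width: 0.0207
tool rel axis cm [ 4.38 -6.65 -0.03] r 0.0796 crank 2.815
t 16.27 Ftan(against) 7.65 Frad -1.02 Fz 0.23 Tz -0.04 width 0.020672624726263574
```

View pics/t13.png

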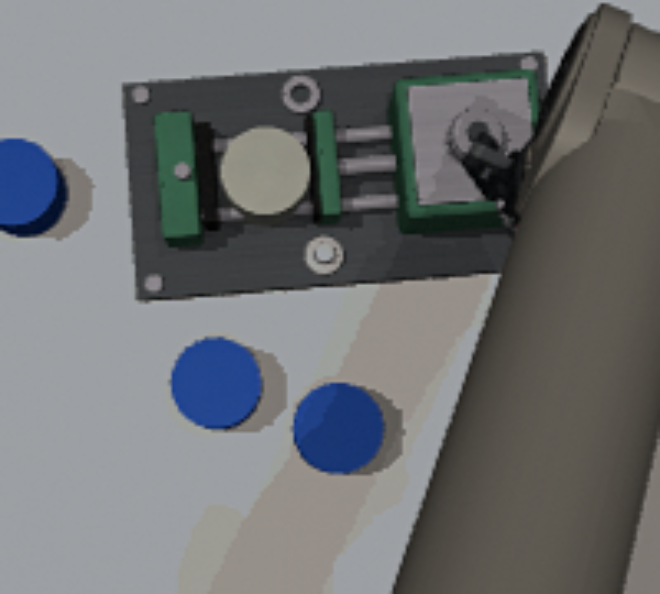

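```bash
python3 -m creep '[{"dp":[0.32,0.24,0],"spin":0},{"dp":[0.3,0.26,0],"spin":0},{"dp":[0.29,0.28,0],"spin":0}]'; python3 c.py
python3 -m creep '[{"dp":[0.28,0.29,0],"spin":0},{"dp":[0.26,0.3,0],"spin":0}]'; python3 c.py
python3 -m creep '[{"dp":[0.25,0.31,0],"spin":0},{"dp":[0.23,0.33,0],"spin":0}]'; python3 c.py
```

```text
t: 16.57
tool_pos: [0.516, -0.1302, 0.1706]
tool_rot: [0.004, 0.281, 0.96, -0.002]
wrist_force: [3.0, -8.3, 1.2]
gripper_width: 0.0208
tool rel axis cm [ 5.31 -5.96 -0.03] r 0.0798 crank 2.96
t 16.57 Ftan(against) 8.81 Frad -0.62 Fz 1.15 Tz -0.01 width 0.020830592788376366
t: 16.73
tool_pos: [0.5142, -0.1226, 0.1705]
tool_rot: [0.003, 0.281, 0.96, -0.003]
wrist_force: [2.4, -8.0, 1.1]
gripper_width: 0.0205
tool rel axis cm [ 5.87 -5.41 -0.03] r 0.0798 crank 3.059
t 16.73 Ftan(against) 8.30 Frad -0.97 Fz 1.10 Tz 0.04 width 0.020499307553512328
t: 16.9
tool_pos: [0.5131, -0.1148, 0.1705]
tool_rot: [0.003, 0.281, 0.96, -0.003]
wrist_force: [1.3, -7.5, 3.2]
gripper_width: 0.0209
tool rel axis cm [ 6.38 -4.82 -0.03] r 0.08 crank 3.156
t 16.90 Ftan(against) 7.53 Frad -0.74 Fz 3.17 Tz -0.03 width 0.020944572764499594
```

```bash
python3 -m creep '[{"dp":[0.22,0.34,0],"spin":0},{"dp":[0.2,0.35,0],"spin":0}]'; python3 c.py
python3 - <<'E'
from h import *
cv2.imwrite('pics/t14.png',cv2.resize(snapshot('top')[130:310,230:430],None,fx=3.3,fy=3.3))
E
```

```text
t: 17.07
tool_pos: [0.5128, -0.107, 0.1705]
tool_rot: [0.002, 0.281, 0.96, -0.003]
wrist_force: [0.5, -8.3, 3.3]
gripper_width: 0.0206
tool rel axis cm [ 6.82 -4.18 -0.02] r 0.08 crank 3.254
t 17.07 Ftan(against) 8.24 Frad -0.62 Fz 3.34 Tz -0.04 width 0.020623536532243737
```

View pics/t14.png

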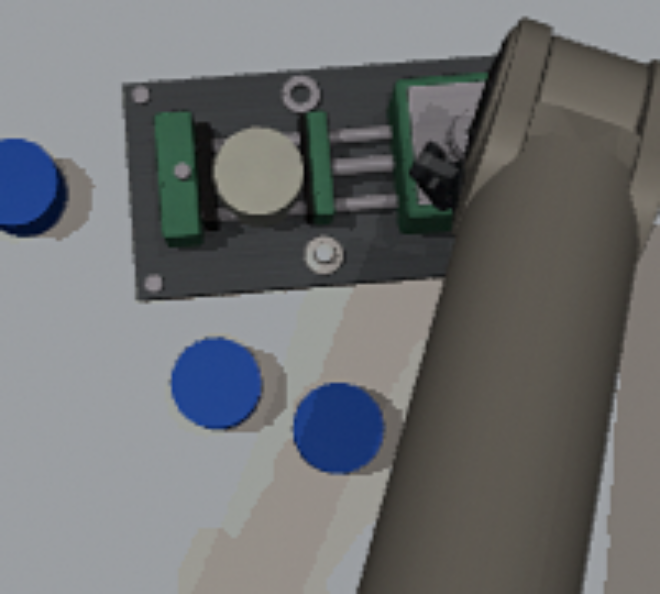

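```bash
python3 -m creep '[{"dp":[0.18,0.36,0],"spin":0}]'; python3 c.py|tail -2
python3 -m creep '[{"dp":[0.16,0.36,0],"spin":0}]'; python3 c.py|tail -2
python3 -m creep '[{"dp":[0.14,0.37,0],"spin":0}]'; python3 c.py|tail -2
```

```text
t: 17.2
tool_pos: [0.5129, -0.1037, 0.1705]
tool_rot: [0.002, 0.282, 0.96, -0.003]
wrist_force: [0.9, -10.1, 4.8]
gripper_width: 0.0206
tool rel axis cm [ 6.99 -3.9  -0.02] r 0.0801 crank 3.295
t 17.20 Ftan(against) 10.06 Frad -1.51 Fz 4.83 Tz -0.04 width 0.020631397917601768
t: 17.28
tool_pos: [0.5132, -0.1, 0.1705]
tool_rot: [0.002, 0.282, 0.96, -0.004]
wrist_force: [-1.1, -9.0, 6.2]
gripper_width: 0.0209
tool rel axis cm [ 7.17 -3.57 -0.02] r 0.0801 crank 3.342
t 17.28 Ftan(against) 9.07 Frad 0.11 Fz 6.15 Tz -0.03 width 0.020921492254218802
t: 17.37
tool_pos: [0.5136, -0.0964, 0.1704]
tool_rot: [0.001, 0.282, 0.96, -0.004]
wrist_force: [-2.6, -11.0, 5.5]
gripper_width: 0.0205
tool rel axis cm [ 7.33 -3.25 -0.02] r 0.0801 crank 3.387
t 17.37 Ftan(against) 11.29 Frad 0.90 Fz 5.46 Tz -0.06 width 0.020535893392968768
```

```bash
python3 -m creep '[{"dp":[0.08,0.22,0],"spin":0}]'; python3 c.py|tail -2
python3 -m creep '[{"dp":[0.07,0.22,0],"spin":0}]'; python3 c.py|tail -2
```

```text
t: 17.45
tool_pos: [0.514, -0.0941, 0.1704]
tool_rot: [0.001, 0.282, 0.96, -0.004]
wrist_force: [-2.7, -11.3, 6.5]
gripper_width: 0.0209
tool rel axis cm [ 7.42 -3.03 -0.01] r 0.0802 crank 3.416
t 17.45 Ftan(against) 11.56 Frad 0.64 Fz 6.46 Tz -0.06 width 0.02093051574434141
t: 17.53
tool_pos: [0.5143, -0.0924, 0.1704]
tool_rot: [0.001, 0.282, 0.959, -0.004]
wrist_force: [-3.5, -11.3, 7.2]
gripper_width: 0.021
tool rel axis cm [ 7.49 -2.87 -0.01] r 0.0802 crank 3.438
t 17.53 Ftan(against) 11.75 Frad 1.17 Fz 7.17 Tz -0.02 width 0.020999036805272656
```

```bash
python3 -m creep '[{"dp":[0.07,0.25,0],"spin":0}]'; python3 c.py|tail -2
python3 -m creep '[{"dp":[0.05,0.2,0],"spin":0}]'; python3 c.py|tail -2
python3 - <<'E'
from h import *
cv2.imwrite('pics/t15.png',cv2.resize(snapshot('top')[130:310,230:430],None,fx=3.3,fy=3.3))
E
python3 c.py
```

```text
t: 17.62
tool_pos: [0.5148, -0.0903, 0.1704]
tool_rot: [0.001, 0.282, 0.959, -0.004]
wrist_force: [-3.3, -11.5, 7.4]
gripper_width: 0.021
tool rel axis cm [ 7.56 -2.67 -0.01] r 0.0802 crank 3.465
t 17.62 Ftan(against) 11.91 Frad 0.54 Fz 7.39 Tz -0.02 width 0.02097847797946869
t: 17.7
tool_pos: [0.5152, -0.0884, 0.1704]
tool_rot: [0.001, 0.282, 0.959, -0.004]
wrist_force: [-4.6, -11.2, 7.6]
gripper_width: 0.0209
tool rel axis cm [ 7.62 -2.49 -0.01] r 0.0802 crank 3.489
t 17.70 Ftan(against) 12.00 Frad 1.64 Fz 7.55 Tz 0.02 width 0.020868624562805155
tool rel axis cm [ 7.64 -2.45 -0.01] r 0.0802 crank 3.494
t 17.75 Ftan(against) 11.23 Frad 1.08 Fz 8.81 Tz 0.02 width 0.02114874345135353
```

View pics/t15.png

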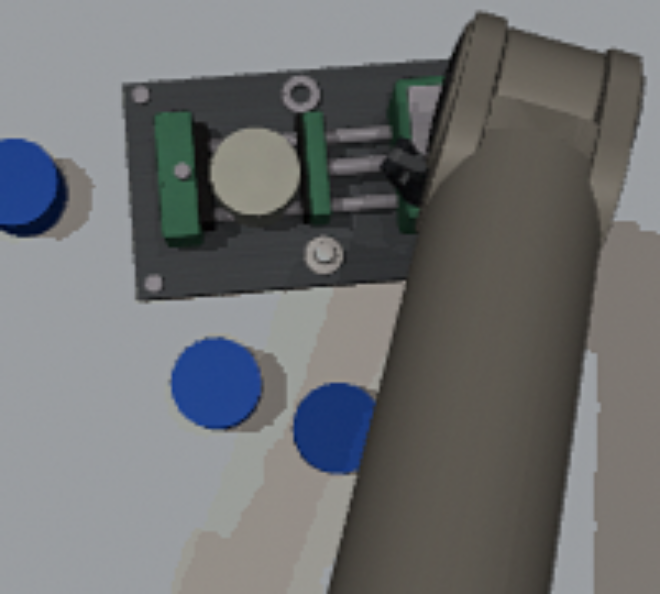

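```bash
python3 -m creep '[{"dp":[-0.06,-0.2,0],"spin":0},{"dp":[0,0,0],"spin":0}]'; python3 c.py|tail -2
python3 -m creep '[{"dp":[0,0,0],"spin":0},{"dp":[0,0,0],"spin":0},{"dp":[0,0,0],"spin":0},{"dp":[0,0,0],"spin":0},{"dp":[0,0,0],"spin":0},{"dp":[0,0,0],"spin":0}]' 65; python3 c.py
python3 - <<'E'
from h import *
cv2.imwrite('pics/w16.png',snapshot('wrist'))
E
```

```text
t: 17.92
tool_pos: [0.5152, -0.0882, 0.1704]
tool_rot: [0.001, 0.282, 0.96, -0.003]
wrist_force: [-1.7, -6.7, 8.1]
gripper_width: 0.021
tool rel axis cm [ 7.63 -2.46 -0.01] r 0.0802 crank 3.492
t 17.92 Ftan(against) 6.90 Frad -0.09 Fz 8.14 Tz 0.00 width 0.021010761959025757
t: 18.42
tool_pos: [0.516, -0.0828, 0.1693]
tool_rot: [-0.0, 0.28, 0.96, 0.0]
wrist_force: [0.1, 0.3, -0.1]
gripper_width: 0.0552
tool rel axis cm [ 7.87 -1.94  0.  ] r 0.0811 crank 3.558
t 18.42 Ftan(against) -0.27 Frad 0.02 Fz -0.07 Tz 0.02 width 0.05521960653996244
```

View pics/w16.png

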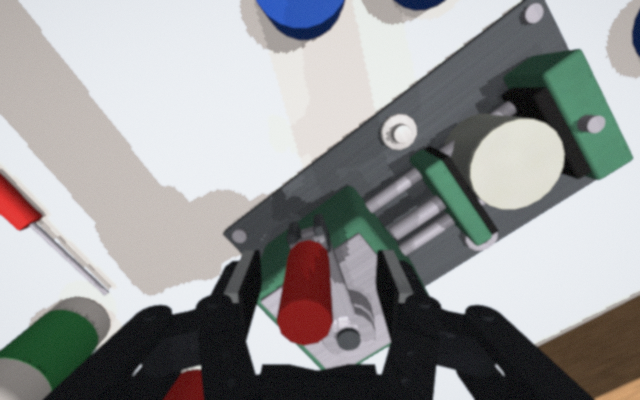

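```bash
python3 -m creep '[{"dp":[0,-0.4,-0.5],"spin":0},{"dp":[0,0,-1.5],"spin":0},{"dp":[0,0,-2.5],"spin":0},{"dp":[0,0,-3],"spin":0},{"dp":[0,0,-3],"spin":0},{"dp":[0,0,-2],"spin":0},{"dp":[0,0,0],"spin":0},{"dp":[0,0,0],"spin":0}]'; python3 c.py
python3 - <<'E'
from h import *
s=bot.observe();cv2.imwrite('pics/w17.png',snapshot('wrist'))
im=snapshot('side');cv2.imwrite('pics/s17.png',cv2.resize(im[120:270,280:480],None,fx=3.3,fy=3.3))
Ms=redmask('side',im,(340,430,150,240));ys,xs=np.nonzero(Ms)
v=cv2.fitLine(np.stack([xs,ys],1).astype(np.float32),cv2.DIST_L2,0,.01,.01).ravel();print(v,ys.min(),ys.max())
A=np.array([.5928,-.1087])
for a in(3.4,3.5):
  u=np.r_[np.cos(TH-a),np.sin(TH-a),0]
  for h in(1.45,1.57):
    q=[proj('side',np.r_[A,.144]+.08*u+k*np.r_[-np.cos(h)*u[:2],np.sin(h)]) for k in(.014,.066)];d=q[1]-q[0];print(a,h,q,d/np.linalg.norm(d))
E
```

```text
t: 19.13
tool_pos: [0.5144, -0.087, 0.2958]
tool_rot: [0.001, 0.28, 0.96, 0.001]
wrist_force: [-1.1, 0.2, -1.1]
gripper_width: 0.0553
tool rel axis cm [ 7.78 -2.39 -0.02] r 0.0814 crank 3.503
t 19.13 Ftan(against) 0.15 Frad 1.11 Fz -1.06 Tz 0.01 width 0.05525580946155353
[ 3.8172223e-02 -9.9927115e-01  3.4096667e+02  1.8945000e+02] 180 201
3.4 1.45 [array([339.38226735, 201.16480149]), array([342.75640392, 181.45723299])] [ 0.16875471 -0.98565808]
3.4 1.57 [array([338.66870474, 201.18103915]), array([339.29704342, 181.5085918 ])] [ 0.03192376 -0.99949031]
3.5 1.45 [array([338.93468048, 199.38196387]), array([342.31066743, 179.89807617])] [ 0.17072681 -0.9853184 ]
3.5 1.57 [array([338.21650142, 199.35968415]), array([338.82716439, 179.77693123])] [ 0.03116856 -0.99951414]
```

View pics/s17.png

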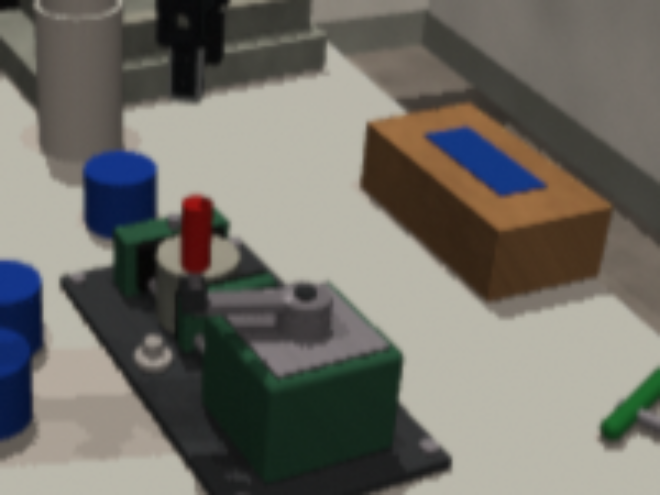

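View pics/w17.png

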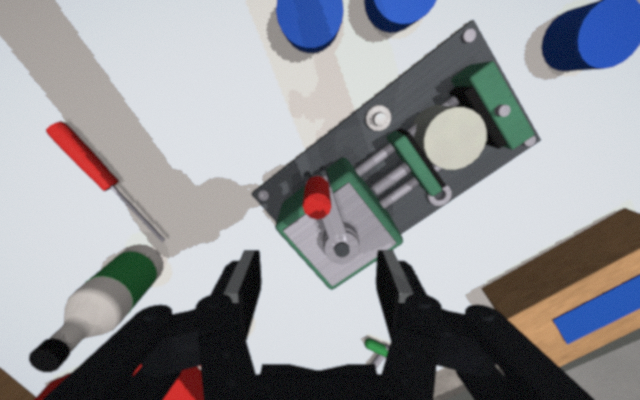

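The grip stands upright (side direction 0.038 against an expected 0.031), the core is upright between both jaws, and the arm is clear. Handing in.

```bash
python3 -c "
from cell import bot,workorder
print(bot.observe()['wrist_force']);print(workorder.job_done())"
```

```text
[0.1782455  0.18223846 0.23693765]
the job is handed in; nothing more can be done
None
```

The clamp is closed on the concrete core and the job is handed in. The last move ended at 19.1 s of the 72 s allowed.

- **Raising the grip:** I pinched the folded grip and swung it up, but the pads slid and it stopped at about 1.1 rad. I let go and pushed it to its stop from the axis side with shut fingers, until the force climbed to about 18 N. The side view then matched 1.57 rad. The crank did not visibly move during this.
- **Cranking:** I gripped the upright grip and cranked clockwise from 0.65 to about 3.49 rad. The drag was about 8 N unloaded (readings ran from 7.1 to 8.8 N). It began to rise near 3.25 rad, and I stopped at about 12 N.
- **Jaw force:** This was not measured directly. The extra drag points to about 25 N and the travel after contact to about 29 N, both inside 15–60 N. Taking the highest unloaded drag reading still gives about 19 N.
- **Final checks:** With the gripper released and raised clear, the grip is upright (direction 0.038 against 0.031 predicted). The core stands upright with both jaws against it. Nothing else looks disturbed in the views I took, and the wrist force is near zero.

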